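Lid the steel instrument boxes

TASK

Close the long and the short steel instrument box, each with the lid of its own length; the box of middle length stays open. The long lid lies under the low white shelf with only its front end sticking out: take it by that end, slide it level out over the shelf's edge and set it flat on the bench, let go, then take it by its handle and seat it fully on the long box. Seat the short lid likewise on the short box, and leave the boxes and everything else where they stand.

Things in the scene. Friction and masses are not known exactly. Their poses are not given: they have to be found in the camera images.
- long_lid_mid (a point): Long bare-steel lid, 172 x 66 mm, 38 high; point at its centre, half-way up (19 mm over its underside). x along its length, z up. Plug below, with rounded edges: 152 x 46 mm, 8 deep. Plate: 172 x 66 mm, 8 to 14 mm over the underside. About 0.2 kg. Same after half a turn. Starts on the shelf's floor, 8 mm over the bench, front end sticking out 51 to 63 mm, to be pinched across its sides; handle under the roof.
- long_lid_handle (a point): Middle of the solid upper part of the long lid's bar handle (50 mm long along the lid's x, 12 wide, 12 high), 32 mm above the lid's underside, over its centre; it stands on two 14 mm high feet on the plate, 17 mm either side of the middle. Moves with the lid, same axes.
- short_lid_handle (a point): Middle of the solid upper part of the short lid's bar handle (50 mm long along the lid's x, 12 wide, 12 high), 32 mm above the lid's underside, over its centre; it stands on two 14 mm high feet on the plate, 17 mm either side of the middle. Moves with the lid, same axes.
- short_lid_mid (a point): Short bare-steel lid, 102 x 66 mm, 38 high; point at its centre, half-way up (19 mm over its underside). x along its length, z up. Plug below, with rounded edges: 82 x 46 mm, 8 deep. Plate: 102 x 66 mm, 8 to 14 mm over the underside. About 0.13 kg. Same after half a turn. At the start it lies on the bench, handle up.
- long_box_mid (a point): Long open box of bare steel, 170 mm long (x) x 64 mm wide (y) x 45 mm high, walls and floor 4 mm; this point is at its centre, half-way up (22.5 mm above the bench). Loose, about 0.5 kg, stands on the bench. A rightly seated lid has its point 33.5 mm above this one, straight over it, lengths parallel.
- short_box_mid (a point): Short open box of bare steel, 100 mm long (x) x 64 mm wide (y) x 45 mm high, walls and floor 4 mm; this point is at its centre, half-way up (22.5 mm above the bench). Loose, about 0.35 kg, stands on the bench. A rightly seated lid has its point 33.5 mm above this one, straight over it, lengths parallel.
- mid_box_mid (a point): Middle-sized open box of bare steel, 135 mm long (x) x 64 mm wide (y) x 45 mm high, walls and floor 4 mm; this point is at its centre, half-way up (22.5 mm above the bench). Loose, about 0.42 kg, stands on the bench. It has no lid and stays open where it is.
- shelf_edge (a point): Middle of the front edge of a fixed white riser shelf's floor (270 wide, 220 deep), whose upper face is 8 mm over the bench. x points into the shelf; draw the lid out towards -x. The roof starts above this edge: underside 60, top 72 mm over the bench; stock on it from 110 mm behind the edge, up to 117 mm high. The bench is clear for 200 mm in front.
- media_jar_mid (a point): White jar with black cap, 66 mm across, 100 mm high; point half-way up. Bystander.
- reagent_bottle_mid (a point): Glass bottle with blue cap, 64 mm across, 120 mm high; point half-way up. Bystander.
- beaker_mid (a point): Glass beaker, 70 mm across, 80 mm high; point half-way up. Bystander.
- powder_jar_mid (a point): White round tin, 60 mm across, 70 mm high; point half-way up. Bystander.
- tip_case_mid (a point): Grey closed case 80 x 60 x 50 mm; point at its centre. Bystander.
Not all that is in view belongs to the job. Leave any red look-alike of the part that bears short_lid_handle alone.

How it is judged:
On the way, in this order (a step that is already met when the one before it is completed fails the run):
1. the long lid lies flat on the bench, out of the shelf, let go (height (world z) of long_lid_mid below 0.0225 m and angle between long_lid_mid's own z axis and vertical below 0.05 rad and contact force between the fingers and long_lid below 0.1 N), for 0.2 s.
2. the long lid is seated on the long box, let go (x of long_lid_mid in the frame of long_box_mid between -0.007 and 0.007 m and y of long_lid_mid in the frame of long_box_mid between -0.007 and 0.007 m and z of long_lid_mid in the frame of long_box_mid between 0.03 and 0.0365 m and angle between the x axis of long_lid_mid and the x axis of long_box_mid, either way round below 0.09 rad and angle between each of long_lid_mid, long_box_mid's own z axis and vertical below 0.06 rad and contact force between the fingers and long_lid below 0.1 N), for 0.2 s.
At the end, for the whole second after the job is handed in: Each lid is seated in the box of its own length, at rest and let go: within 7 mm of centred along and across, within about 3 mm of its seated height, within 5 degrees of parallel and 3.5 degrees of level. The middle box stands open and level (all of step 2 and x of short_lid_mid in the frame of short_box_mid between -0.007 and 0.007 m and y of short_lid_mid in the frame of short_box_mid between -0.007 and 0.007 m and z of short_lid_mid in the frame of short_box_mid between 0.03 and 0.0365 m and angle between the x axis of short_lid_mid and the x axis of short_box_mid, either way round below 0.09 rad and angle between each of short_lid_mid, short_box_mid, mid_box_mid's own z axis and vertical below 0.06 rad and contact force between the fingers and short_lid below 0.1 N and linear speed of each of long_lid, short_lid below 0.02 m/s); the robot touches nothing.
It fails at once if a lid was tipped by more than 20 degrees (angle between any of long_lid_mid, short_lid_mid's own z axis and vertical above 0.35 rad).
It fails at once if a box was shoved more than 40 mm (distance of any of long_box_mid, mid_box_mid, short_box_mid from where it was at the start of the episode above 0.04 m).
It fails at once if a bystander was moved more than 40 mm or tipped over (distance of any of media_jar_mid, reagent_bottle_mid, beaker_mid, powder_jar_mid, tip_case_mid from where it was at the start of the episode above 0.04 m).
It fails at once if a lid was put into the middle box ((horizontal distance between long_lid_mid and mid_box_mid below 0.05 m and contact force between long_lid and mid_box above 0.5 N and contact force between the fingers and long_lid below 0.1 N) or (horizontal distance between short_lid_mid and mid_box_mid below 0.05 m and contact force between short_lid and mid_box above 0.5 N and contact force between the fingers and short_lid below 0.1 N)).
It also fails if it takes over 72 s, if anything falls off the work surface, if the arm or the gripper's body presses on something with over 40 N, if the wrist force passes 120 N, or if a joint passes its speed limit or range.

ROBOT

A 7-joint arm with a two-finger parallel gripper is mounted at the origin on the work surface. World frame = base frame: x ahead of the robot, y to its left, z up, the work surface at z = 0. Lengths are in m, angles in rad, forces in N, time in s.
With the tool pointing down it reaches from about 0.425 to 0.925 m from the base axis. Payload 6.8 kg.
Tool frame: the origin (TCP) lies midway between the tips of the shut fingers; the grasp point (between the pads) lies 19 mm behind it; z points along the fingers, y is the line along which they close (so a half turn about z gives the same grasp; the last joint's range is limited). The gripper opens to 88 mm and grips with 3 to 60 N. Pads are 20 mm wide; open, the fingers measure 115 mm over their backs; the gripper's body (75 mm by 178 mm) begins 61 mm behind the grasp point.
Start: joints at [1.22, 0.477, 0.022, 1.555, -0.011, 1.109, -0.083], TCP at [0.162, -0.655, 0.197] pointing down, gripper open.
Joint ranges: [-2.96, 2.96], [-0.34, 2.1], [-1.41, 1.46], [0.24, 2.44], [-1.37, 4.51], [0.17, 1.92], [-2.96, 2.96]. Speed limits (rad/s): [2.39, 2.39, 3.14, 3.14, 3.14, 3.14, 3.14].

INTERFACE

Orientations are given as a unit quaternion [x, y, z, w].
In Python, from rig import arm, get_image, get_calibration, hand_in gives the robot as it stands.
- The arm moves only by the tool apply_moves, never from a script. Its argument "commands" is a list of rows, each an object with "jaw": the closure, from -1 (fully open) to 1 (shut); "slide": the shift along the tool's x, y, z in units of 20 cm (1.0 is 20 cm), a list of three; "rotation": the turn, a rotation vector about the tool's x, y, z in units of 30 degrees (1.0 is 30 degrees), a list of three. A call has 1 to 12 rows; each row is the pose to reach, as a shift and turn from the pose commanded when the call began, along the tool's axes at that moment; what a row does not reach only later rows make up. A row lasts 1/10 s, in which the tool goes at most 50 mm and 8.59 degrees, less where a joint would pass 70% of its speed; a pose out of reach is approached as far as the arm can. A call with a number of a shift or a turn outside -1 to 1 is refused whole. A call with a gripper value outside its range is refused whole. The fingers move at their own pace and stop on an object; "grip_force" is the grip in N (left out, the last holds). Time passes only in rows, so rows that repeat a pose let the fingers close. It gives the time, the measured TCP pose, the force, the opening and the grip force at its end, in the units of the state.
- arm.get_obs(): the state, without advancing time (a new reading comes with each control period).
- get_image(name): name is "scene" or "top" or "wrist"; returns the picture (384x512x3 uint8, red, green, blue); there is no depth.
- get_calibration(name): a dict with "intrinsics" (3x3 intrinsics, pixels), "camera_from_world" (4x4, takes a point from world to camera coordinates). Camera axes: x right, y down, z forward; pixel columns grow to the right and rows downward; lengths in m; the calibration is good to about 2 mm. A picture is of the moment at which its call begins: read the wrist's pose just before it. get_calibration takes no time and is no camera call; for the wrist camera it gives the pose at the moment of the call.
- hand_in(): hands the job in; it is judged then, once.
The state is a dict: "time": time; "qpos": joint angles; "qd": joint speeds; "joint_torque": joint torques, N m; "position": TCP position; "tool_rot": TCP orientation; "ft_force": force on the tool from outside, world axes, zero at the start; "torque": the same for the moment, N m; "grip_width": finger opening in m; "gripper_force": force on a finger pad.
Only numpy, scipy, OpenCV 4.12 (cv2) and the standard library are available. Lean on these libraries where they do the work, as an engineer would, in place of code of your own. Each camera call takes 0.05 s, during which the arm holds its last target. There are 200 camera calls.

## Working session

There is one attempt and no reset: what is moved stays moved. The work goes in short steps, Python scripts to look and compute and a tool call to move; the robot and the scene stay as the last step left them, time stands still between calls to the robot, and variables do not carry over. Pictures are saved under pics/ and viewed, at most 10 in all, crops included, and the job is handed in when it is done.

Besides the shell and the picture viewer there is one more tool, called after "Emit:" as a command line: name --argument value ..., lists and objects as JSON in quotes. apply_moves: Moves the arm, as the interface text tells. Its arguments: {"type":"object","properties":{"commands":{"type":"array"},"grip_force":{"type":"number"}},"required":["commands"]}

```bash
ls; mkdir -p pics; python3 - <<'E'
from rig import arm,get_image,get_calibration
import cv2,numpy as np
o=arm.get_obs();print(o['time'],o['position'],o['tool_rot'],o['grip_width'],o['qpos'])
for n in('scene','top'):
    im=get_image(n);cv2.imwrite(f'pics/{n}0.png',im[...,::-1]);c=get_calibration(n);print(n,np.round(c['intrinsics'],1).tolist(),np.round(c['camera_from_world'],3).tolist())
    cv2.imwrite(f'pics/{n}0b.png',cv2.resize(im[...,::-1],(800,600),interpolation=cv2.INTER_CUBIC))
E
```

```text
pics
0.0 [ 0.16212327 -0.65457711  0.19638726] [ 9.92636423e-01  1.21128471e-01 -1.73243549e-04 -8.92076331e-04] 0.08788577498505025 [ 1.21990247  0.47780522  0.02231075  1.55642901 -0.01149329  1.10930368
 -0.08309105]
scene [[371.6, 0.0, 252.8], [0.0, 371.6, 186.9], [0.0, 0.0, 1.0]] [[-0.215, 0.976, -0.019, 0.149], [0.572, 0.11, -0.813, -0.224], [-0.792, -0.186, -0.582, 1.635], [0.0, 0.0, 0.0, 1.0]]
top [[366.7, 0.0, 256.6], [0.0, 366.7, 187.1], [0.0, 0.0, 1.0]] [[0.076, -0.997, 0.004, -0.077], [-0.975, -0.075, -0.211, 0.487], [0.211, 0.013, -0.977, 1.165], [0.0, 0.0, 0.0, 1.0]]
```

View pics/top0b.png

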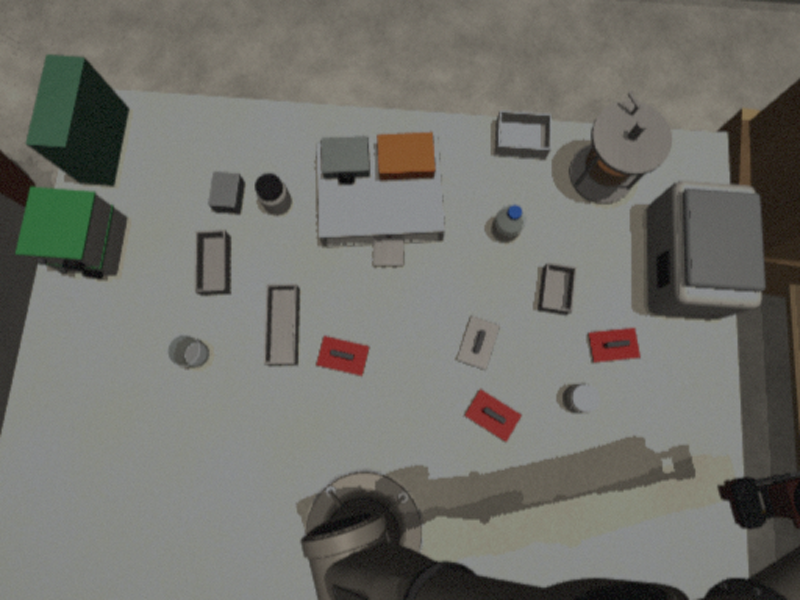

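View pics/scene0b.png

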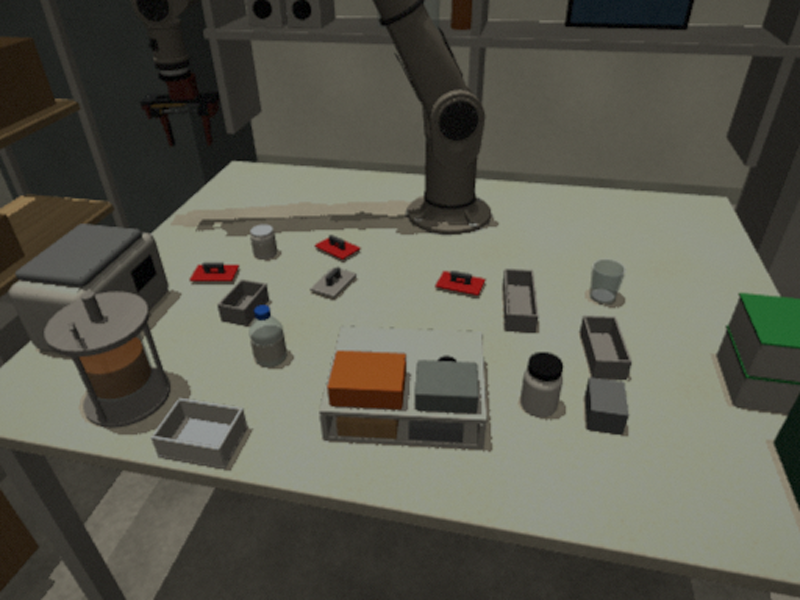

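Top view (800-px pixels): the long box is at (282,325), the mid box at (213,262) and the short box at (556,288). The grey short lid is at (478,342); three red look-alikes at (343,355), (493,415) and (614,345) are to be left alone. The long lid's end sticks out of the shelf at (388,252), and the white tray at (523,135) isn't part of the job. I'll measure these next.

```bash
cat > h.py <<'E'
import numpy as np,cv2
from rig import arm,get_image,get_calibration
def w(c,px,z):
    K=c['intrinsics'];T=c['camera_from_world'];R=T[:3,:3];o=-R.T@T[:3,3]
    d=R.T@np.linalg.inv(K)@np.array([px[0],px[1],1.]);return o+d*(z-o[2])/d[2]
def proj(c,P):
    T=c['camera_from_world'];q=(T[:3,:3]@np.asarray(P,float).T).T+T[:3,3];q=q@c['intrinsics'].T;return q[:,:2]/q[:,2:]
def rect(c,pts,z):
    p=np.array([w(c,q,z)[:2] for q in pts]);m=p.mean(0)
    a=(p[1]+p[2]-p[0]-p[3])/2;b=(p[2]+p[3]-p[0]-p[1])/2
    return np.round(m,4),np.round([np.linalg.norm(a),np.linalg.norm(b)],3),np.round(np.degrees([np.arctan2(a[1],a[0]),np.arctan2(b[1],b[0])]),1)
def rel(dp,rv=(0,0,0)):pass
E
python3 - <<'E'
from h import *
c=get_calibration('top');s=1.5625
R=lambda n,pts,z:print(n,*rect(c,np.array(pts)/s,z))
R('long',[(268,286),(299,286),(298,364),(266,364)],.045)
R('mid',[(197,232),(229,232),(230,293),(197,294)],.045)
R('short',[(543,264),(575,267),(569,313),(538,308)],.045)
R('slid',[(470,316),(500,322),(488,368),(457,361)],.014)
for n,p,z in [('lidL',(373,266),.022),('lidR',(404,265),.022),('roofL',(318,238),.072),('roofR',(443,235),.072),('floorL',(318,245),.008),('floorR',(443,242),.008),('media',(270,190),.1),('bottle',(514,212),.12),('powder',(580,397),.07),('beaker',(195,352),.08),('red1',(343,355),.014)]: print(n,w(c,np.array(p)/s,z).round(3))
E
```

```text
long [0.4049 0.2039] [0.066 0.166] [ -85.6 -174.2]
mid [0.528  0.3696] [0.07  0.138] [ -84.7 -171.2]
short [ 0.5286 -0.3707] [0.068 0.1  ] [-93.  174.3]
slid [ 0.4045 -0.2146] [0.067 0.103] [-97.8 167.5]
lidL [0.552 0.027 0.022]
lidR [ 0.56  -0.041  0.022]
roofL [0.592 0.145 0.072]
roofR [ 0.619 -0.12   0.072]
floorL [0.595 0.155 0.008]
floorR [ 0.624 -0.125  0.008]
media [0.681 0.253 0.1  ]
bottle [ 0.664 -0.261  0.12 ]
powder [ 0.3   -0.416  0.07 ]
beaker [0.33  0.367 0.08 ]
red1 [0.353 0.074 0.014]
```

Emit:
apply_moves --commands '[{"jaw":-1,"slide":[0.84,-0.92,-0.2],"rotation":[0,0,0]},{"jaw":-1,"slide":[0.84,-0.92,-0.2],"rotation":[0,0,0]},{"jaw":-1,"slide":[0.84,-0.92,-0.2],"rotation":[0,0,0]},{"jaw":-1,"slide":[0.84,-0.92,-0.2],"rotation":[0,0,0]},{"jaw":-1,"slide":[0.84,-0.92,-0.2],"rotation":[0,0,0]},{"jaw":-1,"slide":[0.84,-0.92,-0.2],"rotation":[0,0,0]},{"jaw":-1,"slide":[0.84,-0.92,-0.2],"rotation":[0,0,0]}]'

```text
time: 0.8
position: [0.2818, -0.4354, 0.2376]
tool_rot: [0.992, 0.123, 0.0, 0.0]
ft_force: [-0.4, -0.3, 0.2]
grip_width: 0.0876
gripper_force: 0.0
```

```bash
cat >> h.py <<'E'
from scipy.spatial.transform import Rotation as Ro
def go(x,y,z,yaw):
    "slide/rotation (interface units) to TCP x,y,z, tool down, tool x at yaw deg"
    o=arm.get_obs();R=Ro.from_quat(o['tool_rot']);t=Ro.from_euler('zx',[yaw,180],degrees=True)
    d=R.inv().apply(np.array([x,y,z])-o['position'])/.2;r=np.degrees((R.inv()*t).as_rotvec())/30
    print('pos',o['position'].round(4),'t',o['time'],'slide',d.round(3),'rot',r.round(3))
E
python3 -c "
from h import *
go(.53,0,.24,6)"
```

```text
pos [ 0.2818 -0.4354  0.2376] t 0.8 slide [ 1.733 -1.81  -0.013] rot [ 0.001 -0.     0.669]
```

Emit:
apply_moves --commands '[{"jaw":-1,"slide":[0.87,-0.9,0],"rotation":[0,0,0]},{"jaw":-1,"slide":[0.87,-0.9,0],"rotation":[0,0,0]},{"jaw":-1,"slide":[0.87,-0.9,0],"rotation":[0,0,0]},{"jaw":-1,"slide":[0.87,-0.9,0],"rotation":[0,0,0]},{"jaw":-1,"slide":[0.87,-0.9,0],"rotation":[0,0,0]},{"jaw":-1,"slide":[0.87,-0.9,0],"rotation":[0,0,0]},{"jaw":-1,"slide":[0.87,-0.9,0],"rotation":[0,0,0]},{"jaw":-1,"slide":[0.87,-0.9,0],"rotation":[0,0,0]}]'

```text
time: 1.6
position: [0.4057, -0.222, 0.2369]
tool_rot: [0.993, 0.119, -0.001, -0.0]
ft_force: [-0.3, 0.3, 1.1]
grip_width: 0.0878
gripper_force: 0.0
```

```bash
sed -i "s/'zx'/'ZX'/" h.py; python3 -c "
from h import *
im=get_image('wrist');c=get_calibration('wrist');np.savez('w1.npz',im=im,**c)
cv2.imwrite('pics/w1.png',im[...,::-1])
T=c['camera_from_world'];print('cam',(-T[:3,:3].T@T[:3,3]).round(3),T[:3,:3].round(2).tolist())
go(.53,0,.24,6)"
```

```text
cam [ 0.473 -0.205  0.425] [[0.24, -0.97, -0.0], [-0.94, -0.23, 0.25], [-0.25, -0.06, -0.97]]
pos [ 0.4057 -0.2219  0.237 ] t 1.65 slide [ 0.866 -0.931 -0.016] rot [-0.     0.002  0.256]
```

Emit:
apply_moves --commands '[{"jaw":-1,"slide":[0.87,-0.93,0],"rotation":[0,0,0.26]},{"jaw":-1,"slide":[0.87,-0.93,0],"rotation":[0,0,0.26]},{"jaw":-1,"slide":[0.87,-0.93,0],"rotation":[0,0,0.26]},{"jaw":-1,"slide":[0.87,-0.93,0],"rotation":[0,0,0.26]},{"jaw":-1,"slide":[0.87,-0.93,0],"rotation":[0,0,0.26]},{"jaw":-1,"slide":[0.87,-0.93,0],"rotation":[0,0,0.26]},{"jaw":-1,"slide":[0.87,-0.93,0],"rotation":[0,0,0.26]},{"jaw":-1,"slide":[0.87,-0.93,0],"rotation":[0,0,0.26]}]'

```text
time: 2.45
position: [0.5304, -0.0001, 0.2369]
tool_rot: [0.999, 0.052, -0.001, 0.001]
ft_force: [0.0, -1.1, -0.5]
grip_width: 0.0879
gripper_force: 0.0
```

```bash
python3 -c "
from h import *
go(.53,0,.24,6)
im=get_image('wrist');c=get_calibration('wrist');np.savez('w2.npz',im=im,**c)
a=np.load('w1.npz')['im']
# side by side would exceed detail; save 800x600 each
for n,i in(('w1b',a),('w2b',im)): cv2.imwrite(f'pics/{n}.png',cv2.resize(i[...,::-1],(800,600),interpolation=cv2.INTER_CUBIC))
"
```

```text
pos [ 5.304e-01 -1.000e-04  2.369e-01] t 2.45 slide [-0.002 -0.001 -0.016] rot [ 0.002  0.003 -0.003]
```

View pics/w1b.png

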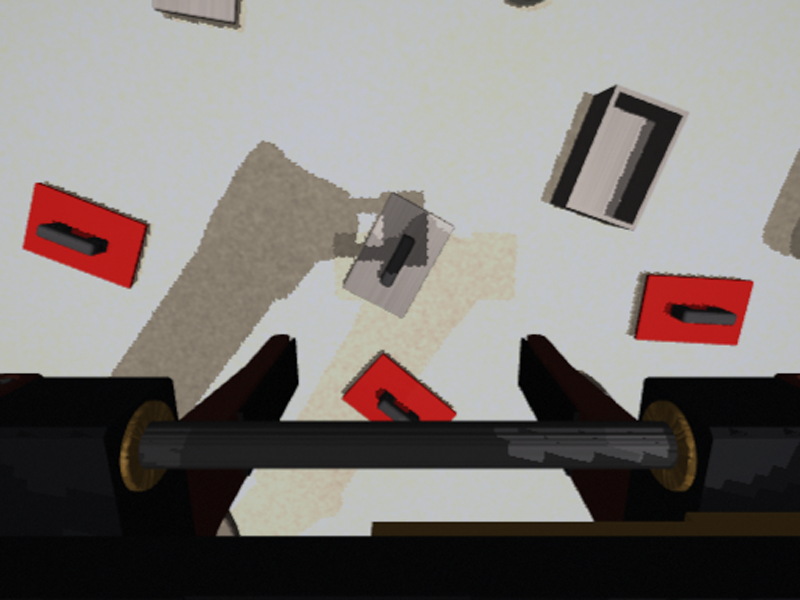

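View pics/w2b.png

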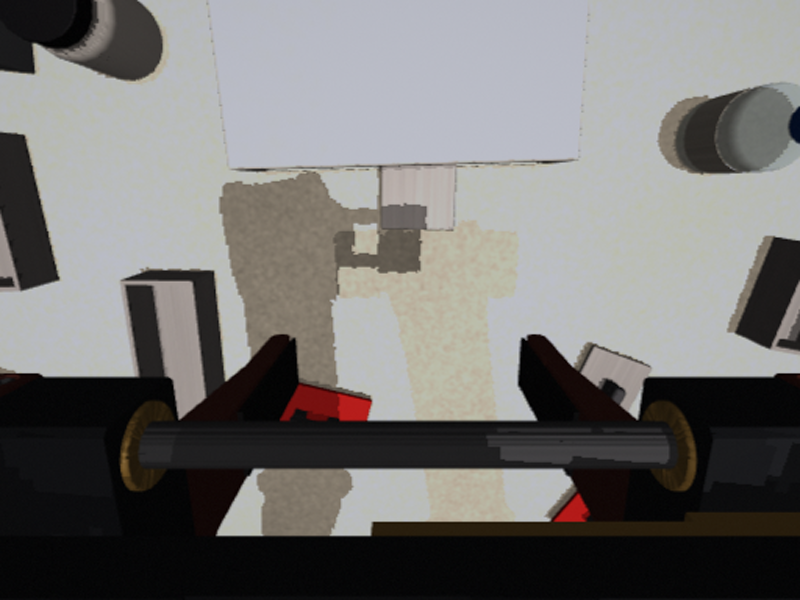

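w1 shows the grey short lid's corners at (393,193), (454,227), (404,318) and (343,287), with the short box top right. w2 shows the long lid's end at (379,229)–(454,230), coming out from under the roof edge at y≈166.

```bash
python3 -c "
from h import *
s=1.5625
c=np.load('w2.npz')
for n,p,z in [('fl',(379,229),.022),('fr',(454,230),.022),('sl',(381,170),.022),('sr',(456,168),.022),('rL',(230,168),.072),('rR',(580,159),.072)]: print(n,w(c,np.array(p)/s,z).round(4))
c=np.load('w1.npz')
print(rect(c,np.array([(393,193),(454,227),(404,318),(343,287)])/s,.014))
print(rect(c,np.array([(616,86),(688,112),(633,229),(562,207)])/s,.045))
"
```

```text
fl [0.5531 0.029  0.022 ]
fr [ 0.5591 -0.039   0.022 ]
sl [0.6047 0.0316 0.022 ]
sr [ 0.6131 -0.0338  0.022 ]
rL [0.5936 0.1444 0.072 ]
rR [ 0.6275 -0.1223  0.072 ]
(array([ 0.4014, -0.2125]), array([0.065, 0.1  ]), array([-104.7,  165.3]))
(array([ 0.5296, -0.3744]), array([0.064, 0.099]), array([-93.5, 174.2]))
```

Emit:
apply_moves --commands '[{"jaw":-1,"slide":[0.245,0.04,0.6],"rotation":[0,0,0.035]},{"jaw":-1,"slide":[0.245,0.04,0.6],"rotation":[0,0,0.035]},{"jaw":-1,"slide":[0.245,0.04,0.6],"rotation":[0,0,0.035]},{"jaw":-1,"slide":[0.245,0.04,0.8],"rotation":[0,0,0.035]},{"jaw":-1,"slide":[0.245,0.04,0.8],"rotation":[0,0,0.035]},{"jaw":-1,"slide":[0.245,0.04,0.8],"rotation":[0,0,0.035]}]'

```text
time: 3.1
position: [0.5798, -0.0019, 0.0777]
tool_rot: [0.999, 0.043, -0.001, 0.0]
ft_force: [0.7, -0.7, 0.2]
grip_width: 0.0878
gripper_force: 0.0
```

```bash
python3 -c "
from h import *
go(.58,-.003,.011,5)
im=get_image('wrist');c=get_calibration('wrist');np.savez('w3.npz',im=im,**c)
cv2.imwrite('pics/w3.png',cv2.resize(im[...,::-1],(800,600),interpolation=cv2.INTER_CUBIC))
"
```

```text
pos [ 0.5798 -0.0019  0.0777] t 3.1 slide [0.001 0.005 0.334] rot [ 0.001  0.003 -0.002]
```

View pics/w3.png

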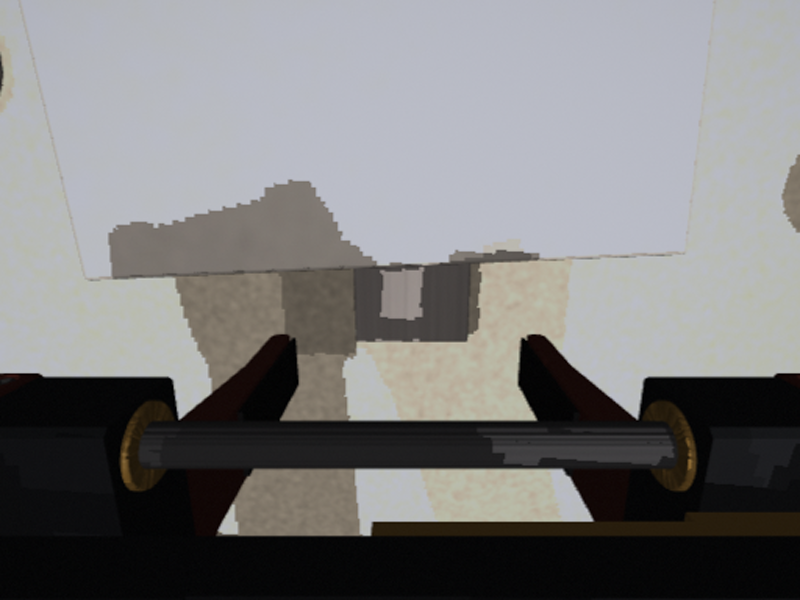

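The lid's front edge runs (356,342)–(468,341), centred between the fingers. Next I go down and grip.

Emit:
apply_moves --commands '[{"jaw":-1,"slide":[0,0.005,0.2],"rotation":[0,0,0]},{"jaw":-1,"slide":[0,0.005,0.335],"rotation":[0,0,0]},{"jaw":-1,"slide":[0,0.005,0.335],"rotation":[0,0,0]},{"jaw":-1,"slide":[0,0.005,0.335],"rotation":[0,0,0]},{"jaw":1,"slide":[0,0.005,0.335],"rotation":[0,0,0]},{"jaw":1,"slide":[0,0.005,0.335],"rotation":[0,0,0]},{"jaw":1,"slide":[0,0.005,0.335],"rotation":[0,0,0]},{"jaw":1,"slide":[0,0.005,0.335],"rotation":[0,0,0]},{"jaw":1,"slide":[0,0.005,0.335],"rotation":[0,0,0]}]' --grip_force 45

```text
time: 4.05
position: [0.5808, -0.001, 0.0106]
tool_rot: [0.999, 0.044, 0.0, 0.0]
ft_force: [-0.5, 0.1, -0.8]
grip_width: 0.0512
gripper_force: 0.0
```

```bash
python3 -c "
from h import *
c=np.load('w3.npz')
for p in((356,342),(468,341)):print(w(c,np.array(p)/1.5625,.022))
go(.58-.19*np.cos(np.radians(5)),-.003-.19*np.sin(np.radians(5)),.011,5)"
```

```text
[0.55478734 0.0279513  0.022     ]
[ 0.56111783 -0.0379439   0.022     ]
pos [ 0.5808 -0.001   0.0106] t 4.05 slide [-0.955  0.009 -0.002] rot [ 0.    -0.001  0.002]
```

Emit:
apply_moves --commands '[{"jaw":1,"slide":[0,0,0],"rotation":[0,0,0]},{"jaw":1,"slide":[0,0,0],"rotation":[0,0,0]}]'

```text
time: 4.25
position: [0.5805, -0.001, 0.0103]
tool_rot: [0.999, 0.044, -0.0, -0.0]
ft_force: [-0.7, -0.2, -1.3]
grip_width: 0.0353
gripper_force: 0.0
```

```bash
python3 -c "
from h import *
go(.58,0,.011,5)
im=get_image('wrist');c=get_calibration('wrist');np.savez('w4.npz',im=im,**c)
cv2.imwrite('pics/w4.png',cv2.resize(im[120:384,100:420,::-1],(800,600),interpolation=cv2.INTER_CUBIC))
"
```

```text
pos [ 0.5805 -0.001   0.0103] t 4.25 slide [-0.002 -0.005 -0.004] rot [-0.     0.     0.002]
```

View pics/w4.png

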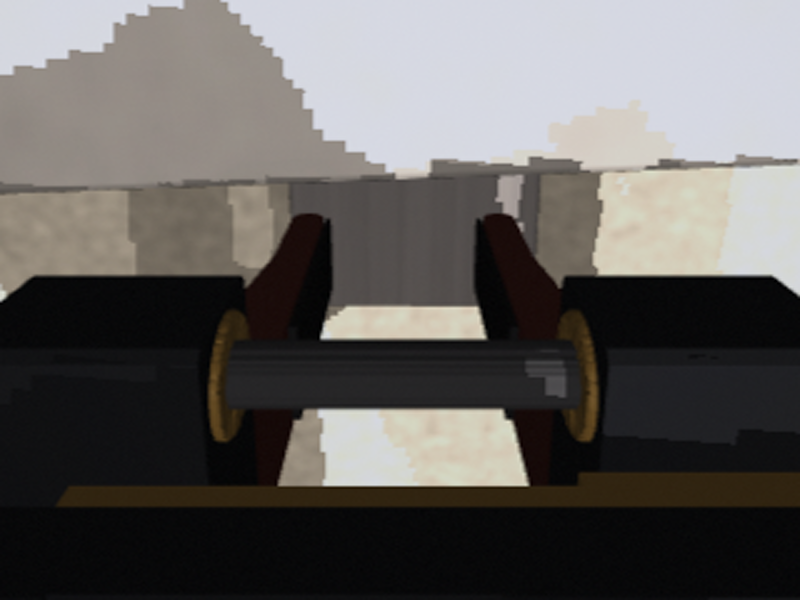

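Emit:
apply_moves --commands '[{"jaw":-1,"slide":[0,0,0],"rotation":[0,0,0]},{"jaw":-1,"slide":[0,0,0],"rotation":[0,0,0]},{"jaw":-1,"slide":[0,0,0],"rotation":[0,0,0]},{"jaw":-1,"slide":[0,0,0],"rotation":[0,0,0]},{"jaw":-1,"slide":[0,0,0],"rotation":[0,0,0]},{"jaw":-1,"slide":[0,0,0],"rotation":[0,0,0]},{"jaw":-1,"slide":[0,0,0],"rotation":[0,0,0]}]'

```text
time: 5.0
position: [0.5806, -0.0011, 0.0104]
tool_rot: [0.999, 0.044, 0.0, 0.0]
ft_force: [0.9, 0.3, -0.0]
grip_width: 0.0838
gripper_force: 0.0
```

```bash
python3 -c "
from h import *
c=np.load('w4.npz');c2=np.load('w3.npz');print(c['intrinsics'][0,0])
R=Ro.from_quat([.999,.044,0,0]).as_matrix()
for c,p,l in((c,[.5805,-.001,.0103],'w4'),(c2,[.5798,-.0019,.0777],'w3')):
  for hw in(.0176,.0439,.033):
    print(l,hw,[(dx,dz,proj(c,[np.array(p)+R@np.array([dx,-hw,-dz]),np.array(p)+R@np.array([dx,hw,-dz])]).round(0).tolist()) for dx,dz in((.01,0),(.01,.012),(-.01,0),(.01,.03))])
"
```

```text
281.70558563114093
w4 0.0176 [(0.01, 0, [[237.0, 202.0], [287.0, 202.0]]), (0.01, 0.012, [[235.0, 208.0], [289.0, 208.0]]), (-0.01, 0, [[237.0, 229.0], [287.0, 229.0]]), (0.01, 0.03, [[233.0, 218.0], [292.0, 218.0]])]
w4 0.0439 [(0.01, 0, [[199.0, 202.0], [325.0, 202.0]]), (0.01, 0.012, [[195.0, 208.0], [329.0, 208.0]]), (-0.01, 0, [[201.0, 229.0], [323.0, 229.0]]), (0.01, 0.03, [[188.0, 218.0], [336.0, 218.0]])]
w4 0.033 [(0.01, 0, [[215.0, 202.0], [309.0, 202.0]]), (0.01, 0.012, [[212.0, 208.0], [312.0, 208.0]]), (-0.01, 0, [[216.0, 229.0], [308.0, 229.0]]), (0.01, 0.03, [[207.0, 218.0], [318.0, 218.0]])]
w3 0.0176 [(0.01, 0, [[238.0, 204.0], [288.0, 204.0]]), (0.01, 0.012, [[236.0, 209.0], [289.0, 209.0]]), (-0.01, 0, [[238.0, 230.0], [287.0, 230.0]]), (0.01, 0.03, [[234.0, 219.0], [292.0, 219.0]])]
w3 0.0439 [(0.01, 0, [[200.0, 204.0], [325.0, 204.0]]), (0.01, 0.012, [[197.0, 209.0], [329.0, 209.0]]), (-0.01, 0, [[202.0, 230.0], [324.0, 230.0]]), (0.01, 0.03, [[190.0, 219.0], [336.0, 219.0]])]
w3 0.033 [(0.01, 0, [[216.0, 204.0], [310.0, 204.0]]), (0.01, 0.012, [[213.0, 209.0], [313.0, 209.0]]), (-0.01, 0, [[217.0, 230.0], [309.0, 230.0]]), (0.01, 0.03, [[208.0, 219.0], [318.0, 219.0]])]
```

Emit:
apply_moves --commands '[{"jaw":-1,"slide":[0,0,0.05],"rotation":[0,0,0]},{"jaw":-1,"slide":[0,0,0.05],"rotation":[0,0,0]},{"jaw":1,"slide":[0,0,0.05],"rotation":[0,0,0]},{"jaw":1,"slide":[0,0,0.05],"rotation":[0,0,0]},{"jaw":1,"slide":[0,0,0.05],"rotation":[0,0,0]},{"jaw":1,"slide":[0,0,0.05],"rotation":[0,0,0]},{"jaw":1,"slide":[0,0,0.05],"rotation":[0,0,0]}]'

```text
time: 5.7
position: [0.5807, -0.001, 0.0005]
tool_rot: [0.999, 0.044, 0.0, 0.0]
ft_force: [-0.8, -0.3, 0.2]
grip_width: 0.0509
gripper_force: 0.0
```

Emit:
apply_moves --commands '[{"jaw":-1,"slide":[0,0,0],"rotation":[0,0,0]},{"jaw":-1,"slide":[0,0,0],"rotation":[0,0,0]},{"jaw":-1,"slide":[0,0,0],"rotation":[0,0,0]},{"jaw":-1,"slide":[0,0,0],"rotation":[0,0,0]},{"jaw":-1,"slide":[-0.055,0,0],"rotation":[0,0,0]},{"jaw":-1,"slide":[-0.055,0,0.03],"rotation":[0,0,0]},{"jaw":-1,"slide":[-0.055,0,0.05],"rotation":[0,0,0]},{"jaw":-1,"slide":[-0.055,0,0.05],"rotation":[0,0,0]}]'

```text
time: 6.5
position: [0.5691, -0.0021, -0.0104]
tool_rot: [0.999, 0.044, -0.001, 0.0]
ft_force: [-0.2, -0.2, 0.7]
grip_width: 0.0878
gripper_force: 0.0
```

Emit:
apply_moves --commands '[{"jaw":1,"slide":[0,0,0],"rotation":[0,0,0]},{"jaw":1,"slide":[0,0,0],"rotation":[0,0,0]},{"jaw":1,"slide":[0,0,0],"rotation":[0,0,0]},{"jaw":1,"slide":[0,0,0],"rotation":[0,0,0]},{"jaw":1,"slide":[0,0,0],"rotation":[0,0,0]}]'

```text
time: 7.0
position: [0.5697, -0.0021, -0.0096]
tool_rot: [0.999, 0.044, 0.0, 0.0]
ft_force: [0.8, 0.1, 0.6]
grip_width: 0.0652
gripper_force: 44.9
```

Emit:
apply_moves --commands '[{"jaw":-1,"slide":[0,0,0],"rotation":[0,0,0]},{"jaw":-1,"slide":[0,0,0.0],"rotation":[0,0,0]},{"jaw":-1,"slide":[0,0,0.015],"rotation":[0,0,0]},{"jaw":1,"slide":[0,0,0.015],"rotation":[0,0,0]},{"jaw":1,"slide":[0,0,0.015],"rotation":[0,0,0]},{"jaw":1,"slide":[0,0,0.015],"rotation":[0,0,0]},{"jaw":1,"slide":[0,0,0.015],"rotation":[0,0,0]},{"jaw":1,"slide":[0,0,0.015],"rotation":[0,0,0]}]' --grip_force 50

```text
time: 7.8
position: [0.5697, -0.002, -0.0126]
tool_rot: [0.999, 0.044, 0.0, 0.0]
ft_force: [0.7, -0.7, -0.3]
grip_width: 0.0653
gripper_force: 49.9
```

```bash
python3 -c "
from h import *
o=arm.get_obs();p=o['position'];print(o['time'],p,o['grip_width'],o['gripper_force'],o['ft_force'])
a=np.radians(6);go(p[0]-.15*np.cos(a),p[1]-.15*np.sin(a),p[2],5)"
```

```text
7.8 [ 0.56965732 -0.00198461 -0.0126413 ] 0.06526578538238277 49.8647278547287 [ 0.73184259 -0.68911354 -0.3202253 ]
pos [ 0.5697 -0.002  -0.0126] t 7.8 slide [-0.75   0.012 -0.   ] rot [ 0.    -0.     0.002]
```

Emit:
apply_moves --commands '[{"jaw":1,"slide":[-0.06,0.001,0],"rotation":[0,0,0]},{"jaw":1,"slide":[-0.12,0.002,0],"rotation":[0,0,0]},{"jaw":1,"slide":[-0.18,0.003,0],"rotation":[0,0,0]},{"jaw":1,"slide":[-0.24,0.004,0],"rotation":[0,0,0]},{"jaw":1,"slide":[-0.3,0.005,0],"rotation":[0,0,0]},{"jaw":1,"slide":[-0.36,0.006,0],"rotation":[0,0,0]},{"jaw":1,"slide":[-0.42,0.007,0],"rotation":[0,0,0]},{"jaw":1,"slide":[-0.48,0.008,0],"rotation":[0,0,0]},{"jaw":1,"slide":[-0.54,0.009,0],"rotation":[0,0,0]},{"jaw":1,"slide":[-0.6,0.01,0],"rotation":[0,0,0]},{"jaw":1,"slide":[-0.66,0.01,0],"rotation":[0,0,0]},{"jaw":1,"slide":[-0.66,0.01,0],"rotation":[0,0,0]}]'

```text
time: 9.0
position: [0.4356, -0.0162, -0.013]
tool_rot: [0.999, 0.044, -0.001, 0.0]
ft_force: [0.4, -0.4, -2.5]
grip_width: 0.0652
gripper_force: 49.9
```

```bash
python3 -c "
from h import *
im=get_image('wrist');c=get_calibration('wrist');np.savez('w5.npz',im=im,**c)
cv2.imwrite('pics/w5.png',cv2.resize(im[...,::-1],(800,600),interpolation=cv2.INTER_CUBIC))
"
```

```text
(no output)
```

View pics/w5.png

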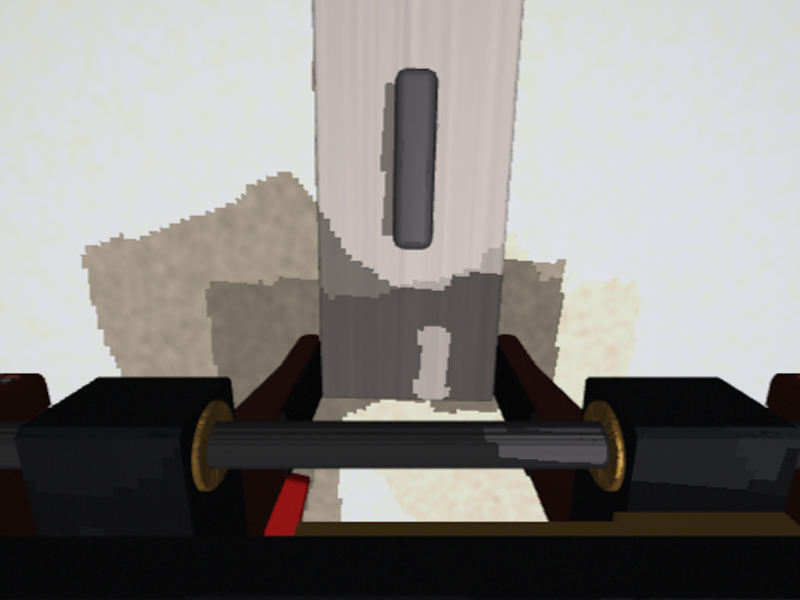

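The lid is fully out, level and held; its handle is at (415,158). I'll lower it 8 mm and let go.

Emit:
apply_moves --commands '[{"jaw":1,"slide":[0,0,0.01],"rotation":[0,0,0]},{"jaw":1,"slide":[0,0,0.02],"rotation":[0,0,0]},{"jaw":1,"slide":[0,0,0.03],"rotation":[0,0,0]},{"jaw":1,"slide":[0,0,0.038],"rotation":[0,0,0]},{"jaw":1,"slide":[0,0,0.038],"rotation":[0,0,0]}]'

```text
time: 9.55
position: [0.4387, -0.0155, -0.0204]
tool_rot: [0.999, 0.044, 0.0, -0.0]
ft_force: [0.3, -0.5, -1.7]
grip_width: 0.0654
gripper_force: 49.9
```

Emit:
apply_moves --commands '[{"jaw":-1,"slide":[0,0,0.0],"rotation":[0,0,0]},{"jaw":-1,"slide":[0,0,0],"rotation":[0,0,0]},{"jaw":-1,"slide":[0,0,0],"rotation":[0,0,0]},{"jaw":-1,"slide":[0,0,0],"rotation":[0,0,0]},{"jaw":-1,"slide":[0,0,-0.2],"rotation":[0,0,0]},{"jaw":-1,"slide":[0.0,0,-0.4],"rotation":[0,0,0]},{"jaw":-1,"slide":[0.2,0,-0.6],"rotation":[0,0,0]},{"jaw":-1,"slide":[0.2,0,-0.8],"rotation":[0,0,0]},{"jaw":-1,"slide":[0.2,0,-0.8],"rotation":[0,0,0]},{"jaw":-1,"slide":[0.2,0,-0.8],"rotation":[0,0,0]}]'

```text
time: 10.55
position: [0.4786, -0.0123, 0.1404]
tool_rot: [0.999, 0.044, 0.001, 0.0]
ft_force: [0.1, -0.5, -0.8]
grip_width: 0.0881
gripper_force: 0.0
```

```bash
cat >> h.py <<'E'
def snap(n):
    im=get_image('wrist');c=get_calibration('wrist');np.savez(n+'.npz',im=im,**c);return im,c
E
python3 -c "
from h import *
im,c=snap('w6')
a=get_image('top');np.savez('t6.npz',im=a,**get_calibration('top'))
cv2.imwrite('pics/w6.png',cv2.resize(im[...,::-1],(800,600),interpolation=cv2.INTER_CUBIC))
go(.5,0,.2,5)"
```

```text
pos [ 0.4767 -0.0124  0.1385] t 10.65 slide [ 0.121 -0.052 -0.308] rot [0.    0.005 0.002]
```

View pics/w6.png

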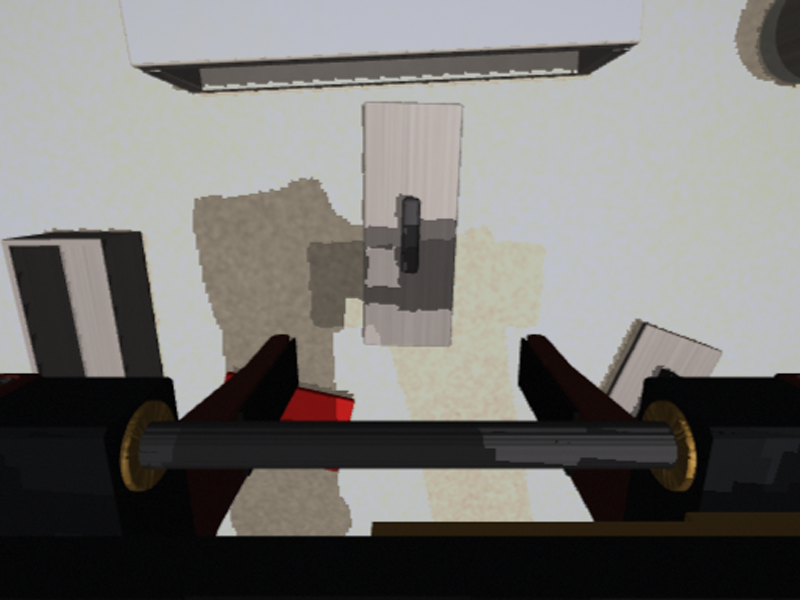

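The long lid lies free and flat, with plate corners (364,102), (463,104), (450,347) and (363,345).

```bash
python3 -c "
from h import *
c=np.load('w6.npz');s=1.5625
print(rect(c,np.array([(364,102),(463,104),(450,347),(363,345)])/s,.014))
print(w(c,np.array((410,197))/s,.038),w(c,np.array((410,272))/s,.038))
go(.51,-.01,.02,4)
"
```

```text
(array([ 0.5097, -0.0101]), array([0.066, 0.171]), array([ -86.2, -176.6]))
[ 0.53539794 -0.00788419  0.038     ] [ 0.48658865 -0.01224043  0.038     ]
pos [ 0.4767 -0.0124  0.1385] t 10.65 slide [0.169 0.003 0.592] rot [0.    0.005 0.035]
```

Emit:
apply_moves --commands '[{"jaw":0,"slide":[0.172,0.003,0.2],"rotation":[0,0,0.035]},{"jaw":0,"slide":[0.172,0.003,0.4],"rotation":[0,0,0.035]},{"jaw":0,"slide":[0.172,0.003,0.57],"rotation":[0,0,0.035]},{"jaw":0,"slide":[0.172,0.003,0.57],"rotation":[0,0,0.035]},{"jaw":1,"slide":[0.172,0.003,0.57],"rotation":[0,0,0.035]},{"jaw":1,"slide":[0.172,0.003,0.57],"rotation":[0,0,0.035]},{"jaw":1,"slide":[0.172,0.003,0.57],"rotation":[0,0,0.035]},{"jaw":1,"slide":[0.172,0.003,0.57],"rotation":[0,0,0.035]},{"jaw":1,"slide":[0.172,0.003,0.57],"rotation":[0,0,0.035]},{"jaw":1,"slide":[0.172,0.003,0.57],"rotation":[0,0,0.035]}]' --grip_force 40

```text
time: 11.65
position: [0.5128, -0.0098, 0.0263]
tool_rot: [0.999, 0.035, 0.0, 0.0]
ft_force: [0.0, 0.1, -0.0]
grip_width: 0.011
gripper_force: 0.0
```

Emit:
apply_moves --commands '[{"jaw":1,"slide":[0,0,0],"rotation":[0,0,0]},{"jaw":1,"slide":[0,0,0],"rotation":[0,0,0]}]'

```text
time: 11.85
position: [0.5125, -0.0097, 0.0258]
tool_rot: [0.999, 0.035, 0.0, 0.0]
ft_force: [0.4, 0.4, 0.2]
grip_width: 0.0006
gripper_force: 0.0
```

The shut fingers passed over the handle, so the real tips sit about 22 mm above the reported TCP. I'll reopen and go 26 mm lower.

Emit:
apply_moves --commands '[{"jaw":0,"slide":[0,0,0],"rotation":[0,0,0]},{"jaw":0,"slide":[0,0,0],"rotation":[0,0,0]},{"jaw":0,"slide":[0,0,0],"rotation":[0,0,0]},{"jaw":0,"slide":[0,0,0],"rotation":[0,0,0]},{"jaw":0,"slide":[-0.008,0,0.07],"rotation":[0,0,0]},{"jaw":0,"slide":[-0.008,0,0.13],"rotation":[0,0,0]},{"jaw":0,"slide":[-0.008,0,0.13],"rotation":[0,0,0]},{"jaw":1,"slide":[-0.008,0,0.13],"rotation":[0,0,0]},{"jaw":1,"slide":[-0.008,0,0.13],"rotation":[0,0,0]},{"jaw":1,"slide":[-0.008,0,0.13],"rotation":[0,0,0]},{"jaw":1,"slide":[-0.008,0,0.13],"rotation":[0,0,0]},{"jaw":1,"slide":[-0.008,0,0.13],"rotation":[0,0,0]}]'

```text
time: 13.05
position: [0.5112, -0.0101, 0.0]
tool_rot: [0.999, 0.035, 0.0, 0.0]
ft_force: [-0.4, -1.9, 0.8]
grip_width: 0.0116
gripper_force: 40.0
```

Emit:
apply_moves --commands '[{"jaw":1,"slide":[0,0,-0.1],"rotation":[0,0,0]},{"jaw":1,"slide":[0,0,-0.3],"rotation":[0,0,0]},{"jaw":1,"slide":[0,0,-0.5],"rotation":[0,0,0]},{"jaw":1,"slide":[-0.05,-0.1,-0.7],"rotation":[0,0,0]},{"jaw":1,"slide":[-0.12,-0.25,-0.9],"rotation":[0,0,0]},{"jaw":1,"slide":[-0.2,-0.4,-0.95],"rotation":[0,0,0]},{"jaw":1,"slide":[-0.25,-0.5,-0.95],"rotation":[0,0,0]},{"jaw":1,"slide":[-0.25,-0.5,-0.95],"rotation":[0,0,0]},{"jaw":1,"slide":[-0.25,-0.5,-0.95],"rotation":[0,0,0]}]'

```text
time: 13.95
position: [0.4537, 0.0862, 0.1896]
tool_rot: [0.999, 0.035, -0.0, 0.0]
ft_force: [0.6, -0.2, -2.3]
grip_width: 0.0116
gripper_force: 40.0
```

```bash
python3 -c "
from h import *
im,c=snap('w7')
cv2.imwrite('pics/w7.png',cv2.resize(im[:,:400,::-1],(800,600),fx=2,fy=2,interpolation=cv2.INTER_CUBIC)[:,:])
go(.4049,.2039,.2,5)"
```

```text
pos [0.454  0.0856 0.1894] t 14.0 slide [-0.204 -0.607 -0.053] rot [ 0.001  0.001 -0.034]
```

View pics/w7.png

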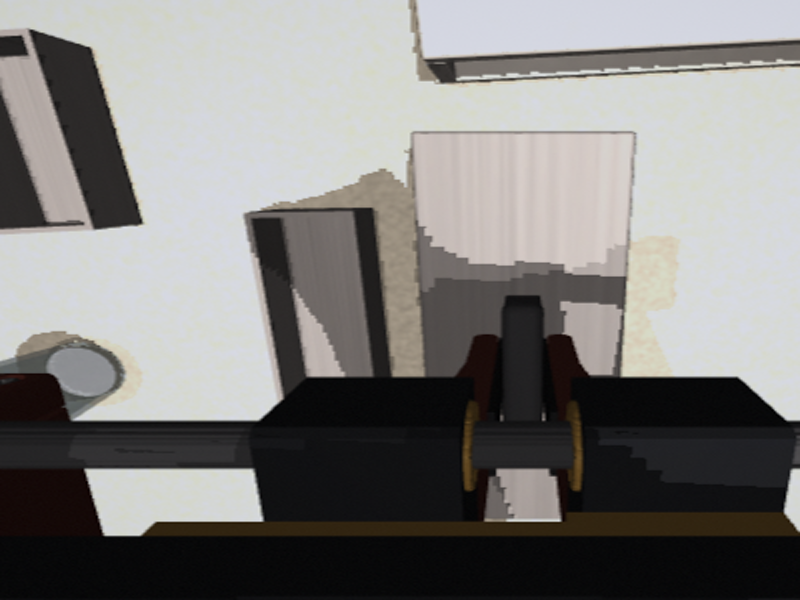

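```bash
python3 -c "
from h import *
c=np.load('w7.npz');f=lambda p,z=.045:w(c,np.array(p)/np.array([2,1.5625]),z)[:2].round(4)
for p in((245,214),(280,393),(358,209),(375,378),(372,208)):print(p,f(p))
print('bench corner',f((376,209),0))
c=np.load('w2.npz');f=lambda p,z=.045:w(c,np.array(p)/1.5625,z)[:2].round(4)
print(f((121,281)),f((190,276)),f((215,270),0))
"
```

```text
(245, 214) [0.4871 0.2502]
(280, 393) [0.3415 0.2357]
(358, 209) [0.4953 0.1846]
(375, 378) [0.3593 0.1744]
(372, 208) [0.4966 0.1765]
bench corner [0.4924 0.1854]
[0.4868 0.2508] [0.4976 0.19  ] [0.4942 0.1871]
```

Emit:
apply_moves --commands '[{"jaw":1,"slide":[-0.06,-0.2,0],"rotation":[0,0,-0.05]},{"jaw":1,"slide":[-0.12,-0.4,0],"rotation":[0,0,-0.05]},{"jaw":1,"slide":[-0.192,-0.627,0.1],"rotation":[0,0,-0.05]},{"jaw":1,"slide":[-0.192,-0.627,0.25],"rotation":[0,0,-0.05]},{"jaw":1,"slide":[-0.192,-0.627,0.45],"rotation":[0,0,-0.05]},{"jaw":1,"slide":[-0.192,-0.627,0.647],"rotation":[0,0,-0.05]},{"jaw":1,"slide":[-0.192,-0.627,0.647],"rotation":[0,0,-0.05]},{"jaw":1,"slide":[-0.192,-0.627,0.647],"rotation":[0,0,-0.05]}]'

```text
time: 14.8
position: [0.4071, 0.2083, 0.0603]
tool_rot: [0.999, 0.048, -0.001, 0.0]
ft_force: [0.9, -0.1, -1.9]
grip_width: 0.0118
gripper_force: 40.0
```

```bash
python3 -c "
from h import *
go(.407,.208,.037,5.5)"
```

```text
pos [0.4071 0.2083 0.0603] t 14.8 slide [-0.     0.001  0.116] rot [ 0.001  0.004 -0.002]
```

Now down in steps to 1 mm above the seat.

Emit:
apply_moves --commands '[{"jaw":1,"slide":[0,0,0.04],"rotation":[0,0,0]},{"jaw":1,"slide":[0,0,0.06],"rotation":[0,0,0]},{"jaw":1,"slide":[0,0,0.08],"rotation":[0,0,0]},{"jaw":1,"slide":[0,0,0.1],"rotation":[0,0,0]},{"jaw":1,"slide":[0,0,0.112],"rotation":[0,0,0]},{"jaw":1,"slide":[0,0,0.112],"rotation":[0,0,0]}]'

```text
time: 15.4
position: [0.4068, 0.2088, 0.0377]
tool_rot: [0.999, 0.048, -0.0, 0.0]
ft_force: [0.3, 0.4, -2.6]
grip_width: 0.0113
gripper_force: 40.0
```

Emit:
apply_moves --commands '[{"jaw":0,"slide":[0,0,0.004],"rotation":[0,0,0]},{"jaw":0,"slide":[0,0,0.004],"rotation":[0,0,0]},{"jaw":0,"slide":[0,0,0.004],"rotation":[0,0,0]},{"jaw":0,"slide":[0,0,0.004],"rotation":[0,0,0]},{"jaw":0,"slide":[0,0,-0.2],"rotation":[0,0,0]},{"jaw":0,"slide":[0,0,-0.4],"rotation":[0,0,0]},{"jaw":0,"slide":[0,0,-0.6],"rotation":[0,0,0]},{"jaw":0,"slide":[0,0.2,-0.8],"rotation":[0,0,0]},{"jaw":0,"slide":[0.2,0.5,-0.85],"rotation":[0,0,0]},{"jaw":0,"slide":[0.3,0.75,-0.85],"rotation":[0,0,0]},{"jaw":0,"slide":[0.4,0.95,-0.85],"rotation":[0,0,0]},{"jaw":0,"slide":[0.4,0.95,-0.85],"rotation":[0,0,0]}]'

```text
time: 16.6
position: [0.5065, 0.0228, 0.2083]
tool_rot: [0.999, 0.045, 0.001, 0.001]
ft_force: [0.3, 0.6, -0.2]
grip_width: 0.0435
gripper_force: 0.0
```

```bash
python3 -c "
from h import *
im=get_image('top');c=get_calibration('top');np.savez('t8.npz',im=im,**c)
# auto check: plate/handle: unsharp crop saved, handle = dark pixels near box
cv2.imwrite('pics/t8.png',im[...,::-1])
q=proj(c,[[.406,.208,.083]])[0];print('exp handle px',q)
x,y=q.round().astype(int);g=cv2.cvtColor(im,cv2.COLOR_RGB2GRAY);p=g[y-14:y+15,x-10:x+11]
m=(p<90);yy,xx=np.nonzero(m);print(m.sum(),'handle',w(c,(x-10+xx.mean(),y-14+yy.mean()),.075).round(4));print(p[::2])
go(.4014,-.2125,.2,-14)"
```

```text
exp handle px [177.37589772 205.32322324]
66 handle [0.4084 0.2056 0.075 ]
[[151 151 149 129 129 129 129 129 131 133 131 133 129 133 133 132 136 134
  135 135 137]
 [150 152 151 125 129 131 130 130 132 132 133 129 132 131 136 131 135 135
  132 136 137]
 [151 148 148 124 128 133 130 132 131 134 132 131 133 133 133 134 136 134
  135 136 138]
 [153 153 148 123 129 130 131 132 129 129 123 114 116 118 132 132 135 135
  136 136 138]
 [151 151 149 130 129 131 132 134 128 104  75  71  67  51  77 129 135 135
  137 136 138]
 [151 148 146 136 132 135 133 132 127 103  74  70  65  40  66 128 136 136
  136 137 138]
 [152 151 146 136 131 128 132 133 131 109  73  69  67  54 107 132 136 137
  136 140 139]
 [152 151 147 137 131 132 132 132 130 110  75  69  66  57 109 130 139 138
  140 139 140]
 [153 147 121 135 130 132 133 133 127 104  74  67  67  53 110 131 136 137
  138 139 140]
 [152 149 128 134 133 133 133 131 126  82  70  70  68  51  98 131 137 136
  134 141 141]
 [151 150 131 131 132 132 134 133 128  93  71  67  65  45  80 130 141 137
  137 141 136]
 [153 148 127 130 134 133 134 131 127 130 108  94  90  95 112 134 139 138
  140 138 139]
 [150 149 110 128 132 131 133 132 133 136 136 133 135 136 135 138 141 139
  137 140 140]
 [151 151 125 133 135 136 136 135 134 134 136 135 136 141 140 137 140 138
  141 140 137]
 [152 151 134 133 134 133 134 132 133 137 135 137 138 142 137 136 138 140
  140 139 140]]
pos [0.5078 0.0201 0.208 ] t 16.65 slide [-0.632  1.112  0.042] rot [ 0.004 -0.003  0.634]
```

Emit:
apply_moves --commands '[{"jaw":0,"slide":[-0.45,0.9,0.04],"rotation":[0,0,0.6]},{"jaw":0,"slide":[-0.45,0.9,0.04],"rotation":[0,0,0.6]},{"jaw":0,"slide":[-0.45,0.9,0.04],"rotation":[0,0,0.6]},{"jaw":0,"slide":[-0.45,0.9,0.04],"rotation":[0,0,0.6]},{"jaw":0,"slide":[-0.45,0.9,0.04],"rotation":[0,0,0.6]},{"jaw":0,"slide":[-0.45,0.9,0.04],"rotation":[0,0,0.6]},{"jaw":0,"slide":[-0.45,0.9,0.04],"rotation":[0,0,0.6]}]'

```text
time: 17.35
position: [0.4332, -0.1589, 0.2001]
tool_rot: [0.994, -0.108, 0.0, -0.0]
ft_force: [0.3, 0.3, 0.4]
grip_width: 0.0437
gripper_force: 0.0
```

```bash
python3 -c "
from h import *
im,c=snap('w9');s=1.5625
c1=np.load('w1.npz')
print('w1 handle',w(c1,np.array((412,237))/s,.038).round(4),w(c1,np.array((385,285))/s,.038).round(4))
q=proj(c,[[.402,-.213,.014]])[0];q2=proj(c,[[.529,-.373,.045]])[0];print(q,q2)
g=im[...,:3].astype(int)
cv2.imwrite('pics/w9.png',cv2.resize(im[:,:,::-1],(800,600),interpolation=cv2.INTER_CUBIC))
go(.402,-.2128,.1,-14)"
```

```text
w1 handle [ 0.4263 -0.2197  0.038 ] [ 0.3785 -0.2063  0.038 ]
[305.56326321 181.76488285] [431.61467407  49.58667699]
pos [ 0.4333 -0.1586  0.2001] t 17.4 slide [-0.095  0.298  0.5  ] rot [-0.001 -0.001  0.056]
```

View pics/w9.png

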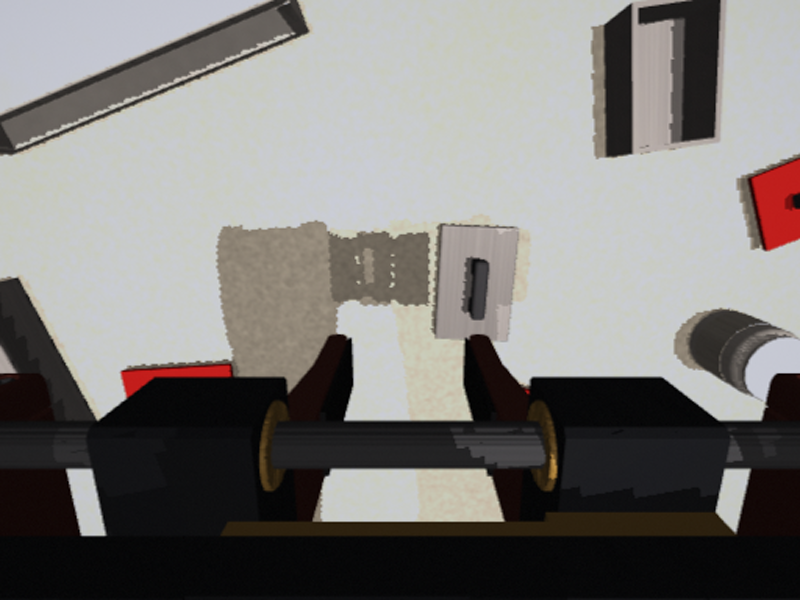

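The grey short lid has corners (439,224), (517,229), (509,341) and (434,337) and its handle at (478,289). The short box's near rim runs (632,152)–(721,138). The nearby red lids are the look-alikes, left alone.

```bash
python3 -c "
from h import *
c=np.load('w9.npz');s=1.5625
print(rect(c,np.array([(439,224),(517,229),(509,341),(434,337)])/s,.014))
print('h',w(c,np.array((479,259))/s,.038).round(4),w(c,np.array((479,319))/s,.038).round(4))
for p in((632,152),(721,138),(632,4),(722,0)):print(w(c,np.array(p)/s,.045)[:2].round(4))"
```

```text
(array([ 0.402 , -0.2106]), array([0.067, 0.101]), array([-105.8,  166.6]))
h [ 0.4284 -0.2153  0.038 ] [ 0.3785 -0.2065  0.038 ]
[ 0.4847 -0.3391]
[ 0.4806 -0.4038]
[ 0.5818 -0.3476]
[ 0.571  -0.4079]
```

Emit:
apply_moves --commands '[{"jaw":0,"slide":[-0.094,0.292,0],"rotation":[0,0,0.073]},{"jaw":0,"slide":[-0.094,0.292,0.2],"rotation":[0,0,0.073]},{"jaw":0,"slide":[-0.094,0.292,0.4],"rotation":[0,0,0.073]},{"jaw":0,"slide":[-0.094,0.292,0.6],"rotation":[0,0,0.073]},{"jaw":0,"slide":[-0.094,0.292,0.6],"rotation":[0,0,0.073]}]'

```text
time: 17.9
position: [0.3988, -0.2104, 0.0762]
tool_rot: [0.992, -0.126, -0.004, -0.002]
ft_force: [-0.6, -0.4, -0.2]
grip_width: 0.0441
gripper_force: 0.0
```

```bash
python3 -c "
from h import *
go(.4025,-.2118,0,-14.5)"
```

```text
pos [ 0.3988 -0.2104  0.0762] t 17.9 slide [0.023 0.003 0.381] rot [-0.005  0.016 -0.   ]
```

Emit:
apply_moves --commands '[{"jaw":0,"slide":[0,0,0],"rotation":[0,0,0]},{"jaw":0,"slide":[0,0,0.2],"rotation":[0,0,0]},{"jaw":0,"slide":[0,0,0.4],"rotation":[0,0,0]},{"jaw":0,"slide":[0,0,0.4],"rotation":[0,0,0]},{"jaw":0,"slide":[0,0,0.4],"rotation":[0,0,0]}]'

```text
time: 18.4
position: [0.403, -0.2133, 0.0017]
tool_rot: [0.992, -0.127, 0.001, 0.0]
ft_force: [0.5, -0.0, 0.7]
grip_width: 0.0439
gripper_force: 0.0
```

Emit:
apply_moves --commands '[{"jaw":1,"slide":[0,0,0.008],"rotation":[0,0,0]},{"jaw":1,"slide":[0,0,0.008],"rotation":[0,0,0]},{"jaw":1,"slide":[0,0,0.008],"rotation":[0,0,0]},{"jaw":1,"slide":[0,0,0.008],"rotation":[0,0,0]},{"jaw":1,"slide":[0,0,0.008],"rotation":[0,0,0]},{"jaw":1,"slide":[0,0,0.008],"rotation":[0,0,0]},{"jaw":1,"slide":[0,0,-0.15],"rotation":[0,0,0]},{"jaw":1,"slide":[0,0,-0.35],"rotation":[0,0,0]},{"jaw":1,"slide":[0,0,-0.55],"rotation":[0,0,0]},{"jaw":1,"slide":[0,0,-0.55],"rotation":[0,0,0]},{"jaw":1,"slide":[0,0,-0.55],"rotation":[0,0,0]}]' --grip_force 40

```text
time: 19.5
position: [0.4016, -0.2136, 0.1103]
tool_rot: [0.992, -0.128, 0.001, 0.0]
ft_force: [-0.1, 0.1, -1.7]
grip_width: 0.0117
gripper_force: 40.0
```

```bash
python3 -c "
from h import *
go(.5315,-.374,.11,-4.8)"
```

```text
pos [ 0.4016 -0.2136  0.1103] t 19.5 slide [0.832 0.611 0.003] rot [ 0.001 -0.002 -0.33 ]
```

Emit:
apply_moves --commands '[{"jaw":1,"slide":[0.2,0.15,0],"rotation":[0,0,-0.33]},{"jaw":1,"slide":[0.4,0.3,0],"rotation":[0,0,-0.33]},{"jaw":1,"slide":[0.6,0.45,0],"rotation":[0,0,-0.33]},{"jaw":1,"slide":[0.832,0.611,0],"rotation":[0,0,-0.33]},{"jaw":1,"slide":[0.832,0.611,0],"rotation":[0,0,-0.33]},{"jaw":1,"slide":[0.832,0.611,0.15],"rotation":[0,0,-0.33]},{"jaw":1,"slide":[0.832,0.611,0.25],"rotation":[0,0,-0.33]},{"jaw":1,"slide":[0.832,0.611,0.25],"rotation":[0,0,-0.33]},{"jaw":1,"slide":[0.832,0.611,0.25],"rotation":[0,0,-0.33]}]'

```text
time: 20.4
position: [0.5305, -0.3727, 0.0586]
tool_rot: [0.999, -0.041, -0.001, -0.001]
ft_force: [0.6, 0.3, -1.4]
grip_width: 0.0117
gripper_force: 40.0
```

```bash
python3 -c "
from h import *
go(.5315,-.374,.0375,-4.8)"
```

```text
pos [ 0.5305 -0.3727  0.0586] t 20.4 slide [0.006 0.006 0.105] rot [-0.003  0.005  0.002]
```

Emit:
apply_moves --commands '[{"jaw":1,"slide":[0.005,0.006,0.03],"rotation":[0,0,0]},{"jaw":1,"slide":[0.005,0.006,0.05],"rotation":[0,0,0]},{"jaw":1,"slide":[0.005,0.006,0.07],"rotation":[0,0,0]},{"jaw":1,"slide":[0.005,0.006,0.09],"rotation":[0,0,0]},{"jaw":1,"slide":[0.005,0.006,0.1],"rotation":[0,0,0]},{"jaw":1,"slide":[0.005,0.006,0.1],"rotation":[0,0,0]}]'

```text
time: 21.0
position: [0.5322, -0.3748, 0.0396]
tool_rot: [0.999, -0.042, -0.0, -0.0]
ft_force: [0.5, 0.9, -1.9]
grip_width: 0.0116
gripper_force: 40.0
```

Emit:
apply_moves --commands '[{"jaw":1,"slide":[0,0,0.007],"rotation":[0,0,0]},{"jaw":1,"slide":[0,0,0.007],"rotation":[0,0,0]},{"jaw":0,"slide":[0,0,0.007],"rotation":[0,0,0]},{"jaw":0,"slide":[0,0,0.007],"rotation":[0,0,0]},{"jaw":0,"slide":[0,0,0.007],"rotation":[0,0,0]},{"jaw":0,"slide":[0,0,0.007],"rotation":[0,0,0]},{"jaw":0,"slide":[0,0,-0.2],"rotation":[0,0,0]},{"jaw":0,"slide":[0,0,-0.4],"rotation":[0,0,0]},{"jaw":0,"slide":[0,0,-0.6],"rotation":[0,0,0]},{"jaw":0,"slide":[-0.3,-0.2,-0.8],"rotation":[0,0,0]},{"jaw":0,"slide":[-0.5,-0.6,-0.8],"rotation":[0,0,0]},{"jaw":0,"slide":[-0.5,-0.6,-0.8],"rotation":[0,0,0]}]'

```text
time: 22.2
position: [0.4497, -0.2604, 0.1988]
tool_rot: [0.999, -0.043, 0.001, 0.0]
ft_force: [-0.1, 0.7, 0.1]
grip_width: 0.0438
gripper_force: 0.0
```

```bash
python3 - <<'E'
from h import *
from scipy.optimize import least_squares
V={n:(get_image(n),get_calibration(n)) for n in('top','scene')}
# dark handle blob centroid in each view -> triangulate the handle middle (z should be .069)
for name,P in(('long',[.406,.208,.069]),('short',[.531,-.374,.069])):
    pts={}
    for n,(im,c) in V.items():
        x,y=proj(c,[P])[0].round().astype(int);g=cv2.cvtColor(im,cv2.COLOR_RGB2GRAY);a=g[y-9:y+10,x-7:x+8]
        k,l,st,ce=cv2.connectedComponentsWithStats((a<88).astype(np.uint8));i=1+np.argmin(np.hypot(*(ce[1:]-[7,9]).T)) if k>1 else 0
        pts[n]=ce[i]+[x-7,y-9];print(name,n,'exp',proj(c,[P])[0].round(1),'got',pts[n].round(1),st[i].tolist())
    s=least_squares(lambda q:np.concatenate([proj(V[n][1],[q])[0]-pts[n] for n in V]),P);print(s.x.round(4),np.abs(s.fun).max().round(1))
print(arm.get_obs()['position'],arm.get_obs()['time'])
E
```

```text
long top exp [178.3 206. ] got [178.7 205.1] [5, 1, 6, 15, 66]
long scene exp [332.3 179.3] got [332.4 181.8] [5, 5, 6, 14, 61]
[0.4103 0.2089 0.0621] 0.1
short top exp [359. 182.] got [356.1 181. ] [0, 0, 12, 19, 167]
short scene exp [153.8 181.7] got [154.  184.2] [2, 5, 12, 13, 100]
[ 0.5362 -0.3691  0.0623] 0.9
[ 0.44826711 -0.25563024  0.19873813] 22.3
```

```bash
python3 - <<'E'
from h import *
from rig import hand_in
im,c=snap('w10')
g=cv2.cvtColor(im,cv2.COLOR_RGB2GRAY)
C=np.array([.5315,-.374]);a=np.radians(-4.8);u=np.array([np.cos(a),np.sin(a)]);v=np.array([-u[1],u[0]])
x,y=proj(c,[[*C,.075]])[0].round().astype(int);print(x,y)
p=g[max(y-30,0):y+31,x-20:x+21];m=(p<75).astype(np.uint8)
k,l,st,ce=cv2.connectedComponentsWithStats(m)
for i in range(1,k):
    if st[i,4]>20:print(st[i],w(c,ce[i]+[x-20,max(y-30,0)],.073).round(4))
print(p[::4,::3])
E
```

```text
365 94
[  9   3  21  50 476] [ 0.5343 -0.371   0.073 ]
[[188 185 188 186 185 186 190 183 182 189 179 180 185 182]
 [189 184 187 187 185 187 129  50  74  72 141 180 186 182]
 [189 184 186 133  82  12  14  49  83  78 118 181 185 183]
 [190 185 185 101  60  15  16  70  83  78 156 180 184 183]
 [191 187 185 100  57  18  21  73  82  79 172 181 182 182]
 [191 187 185  99  81  62  30  77  81  76 181 182 181 181]
 [191 190 186  99  70  48  37  78  82  73 182 184 180 179]
 [191 189 139  99  70  41  45  83  82  69 181 184 181 178]
 [190 191 140  99  72  25  50  85  82  84 180 185 182 179]
 [190 191 139  98  73  19  58  84  81 125 179 185 185 180]
 [189 191 140  96  14  14  55  83  81 158 179 183 183 182]
 [188 190 142  70  12  17  61  84  81 164 180 184 182 182]
 [188 190 135  59  15  23  78  84  78 170 181 182 181 181]
 [190 190 190 185 131  97  82  99 161 183 183 181 180 180]
 [191 192 190 186 191 184 184 191 179 183 185 182 179 180]
 [194 192 190 188 191 184 184 192 178 182 186 184 180 180]]
```

```bash
python3 -c "
from rig import hand_in
print(hand_in())"
```

```text
the job is handed in; nothing more can be done
None
```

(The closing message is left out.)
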